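# Park the fire nozzle and snap its dust cap on

### The job

Slide the standing fire nozzle across the table, without lifting or tipping it, from the grey circle until its base is wholly inside the green circle. Then put the red dust cap on its upright stud and press it straight down until it clicks, and keep pressing until it is firmly down on the collar and the sprung blue sealing ring is squeezed in; finish there, with the hand still holding the cap pressed hard down, not letting go. Leave the lamp, the axe and the metal adapter where they are.

Things in the scene. Friction and masses are not known exactly. Their poses are not given: they have to be found in the camera images.
- nozzle_center (a point): Loose fire nozzle (0.5 to 0.85 kg) standing upright, round about its z axis (up), 120 mm tall; this point is on the axis half-way up, 60 mm above the table. Aluminium base 70 mm across, 0 to 20 mm high, lugs to 72 mm; black barrel 44 mm across, to 60 mm; aluminium collar 52 mm across, 60 to 90 mm, the place to grip it for sliding; above it a blue sealing ring and the stud.
- stud_top (a point): Top of the nozzle's upright aluminium stud, on the nozzle's axis, 120 mm above the table. The stud is 31 mm across from the collar (90 mm) to 110 mm, then tapers to 18 mm across at this top. Four sprung steel balls stand out of it to 39 mm across, centred 16.5 mm below this point.
- seal_ring (a joint): How far the blue sealing ring (50 mm across, on the nozzle's collar) is squeezed down, in m. 0 is free, its top 94.5 mm above the table; 0.0045 is flush with the collar's top, where the cap stops hard. Spring about 2 N per mm: about 9 N squeezes it flush; it rises again when the cap is no longer pressed.
- cap_center (a point): Loose red snap cap, 0.09 kg, on the table, open mouth down (z up), round about z, 67 mm tall; this point is on its axis half-way up, 33.5 mm above its lower edge. Skirt and flat roof 50 mm across, 0 to 39 mm; on top a round knob, see cap_knob. Hollow to 34 mm. A round rib inside, 4 mm above the edge, narrows the mouth to 34.5 mm and snaps over the balls of the nozzle's stud.
- cap_knob (a point): Middle of the cap's plain round knob, 28 mm across, 28 mm tall, 39 to 67 mm above the cap's lower edge: grip it here from above. As the cap goes on, with nozzle upright, this point is 158 mm above the table as the rib meets the balls; pushing it past them takes about 8 to 15 N, which drops sharply at the click as the cap snaps about 8 mm down; it touches the ring at 147.5 mm and is hard down at 143 mm.
- green_circle_center (a point): Centre of the flat painted green circle with a white rim, 104 mm across over the rim, level with the table top: where the nozzle must go.
- grey_circle_center (a point): Centre of the flat painted grey circle with a dark rim, 104 mm across, level with the table top: where the nozzle stands at the start, up to about 11 mm off its centre.
- adapter_center (a point): Bystander: loose metal coupling adapter, 60 mm across and 54 mm tall, aluminium with a brass waist; this point is its centre, 27 mm above the table. Leave it alone.
- lamp: Bystander: red hand lamp with a bow handle, loose, a drum 128 mm across standing on a foot 90 x 110 mm, 175 mm tall; origin at the centre of its underside. The drum's axis is its x. Leave it alone.
- fire_axe: Bystander: fire axe lying flat, loose; origin at the middle of the wooden handle's underside, handle along its x, from -150 to 150 mm, 26 mm wide; dark steel head with a red blade at the +x end, reaching from -50 to 110 mm in y; 24 mm high. Leave it alone.
Mind the look-alikes: they are no part of the job. Of the things shaped like the part that bears cap_center, the red one is meant.

How it is judged (in metres and radians):
On the way, in this order (a step that is already met when the one before it is completed fails the run):
1. the nozzle stands at rest in the green circle, still uncapped (horizontal distance between nozzle_center and green_circle_center below 0.017 m and angle between nozzle_center's own z axis and vertical below 0.08 rad and linear speed of nozzle below 0.02 m/s and distance between cap_center and nozzle_center above 0.1 m), for 0.2 s.
2. the cap has clicked: its rib is past the nozzle's balls (z of cap_center in the frame of nozzle_center between 0.055 and 0.07 m and horizontal distance between cap_center and nozzle_center below 0.006 m), for 0.1 s.
At the end, for the whole second after the job is handed in: Nozzle upright (0.08 rad) on the table, axis within 17 mm of the green circle's centre; cap snapped on straight (0.12 rad, axes within 5 mm) and still pressed down by the gripper: sealing ring squeezed more than 2.5 mm, over 3 N between fingers and cap, all through the last second (horizontal distance between nozzle_center and green_circle_center below 0.017 m and angle between nozzle_center's own z axis and vertical below 0.08 rad and height (world z) of nozzle_center below 0.064 m and horizontal distance between cap_center and nozzle_center below 0.005 m and angle between the z axis of cap_center and the z axis of nozzle_center, either way round below 0.12 rad and z of cap_center in the frame of nozzle_center between 0.058 and 0.0665 m and value of joint seal_ring above 0.0025 m and contact force between the fingers and cap above 3 N); the arm keeps its last pose, push and grip.
It fails at once if the nozzle is lifted off the table (more than 6 mm) (height (world z) of nozzle_center above 0.066 m).
It fails at once if the nozzle is tipped (more than 0.17 rad) (angle between nozzle_center's own z axis and vertical above 0.17 rad).
It fails at once if the adapter is moved more than 25 mm (distance of adapter_center from where it was at the start of the episode above 0.025 m).
It fails at once if the lamp is moved more than 25 mm (distance of lamp from where it was at the start of the episode above 0.025 m).
It fails at once if the axe is moved more than 25 mm (distance of fire_axe from where it was at the start of the episode above 0.025 m).
It also fails if it takes over 69 s, if anything falls off the work surface, if the arm or the gripper's body presses on something with over 40 N, if the wrist force passes 120 N, or if a joint passes its speed limit or range.

### The arm

A 6-joint arm with a two-finger parallel gripper is mounted at the origin on the work surface. World frame = base frame: x ahead of the robot, y to its left, z up, the work surface at z = 0. Lengths are in mm, angles in degrees, forces in N, time in s.
With the tool pointing down it reaches from about 250 to 800 mm from the base axis. Payload 8.5 kg.
Tool frame: the origin (TCP) lies at the centre of the arm's flange, where the gripper is bolted on; the fingertips stand 173 mm ahead of it and the grasp point (between the pads) lies ctrl.pinch_z ahead of it (ctrl.pinch_z is the distance from the TCP to the grasp point, in mm); z points along the fingers, y is the direction in which the jaws open and shut (so a half turn about z gives the same grasp; the last joint's range is limited). The gripper opens to 85 mm and grips with 20 to 120 N. Pads are 22 mm wide; open, the fingers measure 114 mm over their backs; the gripper's body (76 mm by 85 mm) begins 54 mm behind the grasp point. The pads swing forward as they close: fully open they stand 13 mm farther back than shut.
Start: joints at [67.724, 13.648, -0.773, 75.585, 0, 90], TCP at [199.004, 485.793, 404.676] pointing down, gripper open.
Joint ranges: [-152.45, 152.45], [-59.26, 108.67], [-65.41, 83.53], [-104.44, 129.93], [-82.83, 76.93], [-180, 180]. Speed limits (degrees/s): [127.2, 127.2, 159.86, 180, 180, 180].

### API

Orientations are given as [roll, pitch, yaw] about the fixed x, y, z axes, in that order (R = Rz(yaw) Ry(pitch) Rx(roll)).
In Python, from cell import ctrl gives the robot as it stands.
- The arm moves only by the shell command python3 -m handwheel 'ROWS' [FORCE]. ROWS is JSON, a list of rows, each a list of 7 numbers: the shift along the tool's x, y, z in m, then the turn, a rotation vector about the tool's x, y, z in rad, then the finger opening in m, from 0 to 0.0854. A call has 1 to 10 rows; each row is the pose to reach, as a shift and turn from the pose commanded when the call began, along the tool's axes at that moment; what a row does not reach only later rows make up. A row lasts 1/12 s, in which the tool goes at most 41.7 mm and 7.16 degrees, less where a joint would pass 70% of its speed; a pose out of reach is approached as far as the arm can. A call with a gripper value outside its range is refused whole. The fingers move at their own pace and stop on an object; FORCE is the grip in N (left out, the last holds). Time passes only in rows, so rows that repeat a pose let the fingers close. It gives the time, the measured TCP pose, the force and the opening at its end, in the units of the state.
- ctrl.get_state(): the state, without advancing time (a new reading comes with each control period).
- ctrl.camera(name): name is "side" or "top" or "wrist"; returns a dict with "img" (384x512x3 uint8, red, green, blue), "fx", "fy", "cx", "cy" (pixels), "origin" and "orientation" of the camera in the world; the wrist camera has in their place "mount" (4x4, takes a point from camera to tool coordinates, whose origin is the TCP and whose axes are the flange's). Camera axes: x right, y down, z forward; pixel columns grow to the right and rows downward; lengths in mm; the calibration is good to about 2 mm. A picture is of the moment at which its call begins: read the wrist's pose just before it. There is no depth.
- ctrl.job_done(): hands the job in, once; it reports no verdict.
Trained networks look in the newest picture that a camera, given by its name, has taken for a name from the list of things; names that differ only in an ending like _2 or _b are one class to them, and where a whole thing is asked for, a point or a joint stands for the part that bears it (a point fixed in the world has none). Each returns a list of dicts, best first, with "confidence" (0 to 1); they miss things now and then, are a little off and sometimes report something else, mostly with a low value. They report only what shows in the picture. A call takes as long as a camera call. They do not tell look-alikes from the thing itself.
- ctrl.recognise(camera, target): "bbox" ([left, top, right, bottom] in pixels, round what is visible of it).
- ctrl.silhouettes(camera, target): "pixels" (384x512 bool, what is visible of it) and "bbox" ([left, top, right, bottom] in pixels, round what is visible of it).
The state is a dict: "time": time; "joint_positions": joint angles; "joint_vel": joint speeds; "tau": joint torques, N m; "eef_pos": TCP position; "tcp_rot": TCP orientation; "contact_force": force on the tool from outside, world axes, zero at the start; "moment": the same for the moment, N m; "opening": finger opening in mm.
Only numpy, scipy, OpenCV 4.12 (cv2) and the standard library are available. Lean on these libraries where they do the work, as an engineer would, in place of code of your own. Each camera call takes 0.05 s, during which the arm holds its last target.

## Working session

There is one attempt and no reset: what is moved stays moved. The work goes in short steps, Python scripts to look and compute and a shell command to move; the robot and the scene stay as the last step left them, time stands still between calls to the robot, and variables do not carry over. Pictures are saved under pics/ and viewed, and the job is handed in when it is done.

```bash
mkdir -p pics; ls
cat > h.py <<'E'
from cell import ctrl
import numpy as np, cv2
from scipy.spatial.transform import Rotation as R
def save(n,name):
    c=ctrl.camera(n); cv2.imwrite(f'pics/{name}.png',c['img'][:,:,::-1]); return c
E
python3 - <<'E'
from h import *
print(ctrl.get_state(), ctrl.pinch_z)
for n in ['top','side','wrist']:
    c=save(n,n+'0'); print(n,{k:v for k,v in c.items() if k!='img'})
    for t in ['nozzle_center','cap_center','green_circle_center','grey_circle_center','adapter_center','lamp','fire_axe']:
        try: print(t,[(np.round(d['bbox']).tolist(),round(d['confidence'],2)) for d in ctrl.recognise(n,t)])
        except Exception as e: print(t,e)
print(ctrl.get_state()['time'])
E
```

```text
pics
{'time': 0.0, 'joint_positions': array([ 6.77245427e+01,  1.36809357e+01, -8.17594432e-01,  7.55828986e+01,
        6.52446051e-04,  9.00007243e+01]), 'joint_vel': array([-0.06375485, -0.01162743,  0.03048317,  0.01212036,  0.04483863,
        0.02950821]), 'tau': array([ 1.92953048e-03, -5.38786876e+01,  3.46441948e+01,  1.80227350e-02,
        1.86673715e-04, -1.62052311e-05]), 'eef_pos': array([198.94263691, 485.66873672, 404.07320256]), 'tcp_rot': array([-1.79918571e+02, -6.51416073e-04,  1.57723817e+02]), 'contact_force': array([-0.37025779,  0.40337679, -0.38795174]), 'moment': array([-0.03190651, -0.03075206, -0.00255834]), 'opening': 85.24601714706019} 154.70000000000002
top {'fx': 373.2590510530327, 'fy': 373.2590510530327, 'cx': 262.7519660421914, 'cy': 193.6228595767123, 'origin': array([ 411.73969592,   26.67695228, 1038.47685179]), 'orientation': array([-172.64845637,   -0.27719224,  -90.08221429])}
nozzle_center [([288.0, 176.0, 310.0, 204.0], 0.8)]
cap_center [([184.0, 180.0, 204.0, 198.0], 0.82), ([168.0, 217.0, 190.0, 232.0], 0.75), ([170.0, 253.0, 192.0, 264.0]
[... 1020 characters left out ...]
)]
fire_axe [([300.0, 263.0, 424.0, 377.0], 0.89)]
wrist {'fx': 285.5131282674997, 'fy': 285.5131282674997, 'cx': 252.168500848178, 'cy': 196.09549902981502, 'mount': array([[-1.65647541e-03, -9.51759660e-01, -3.06840034e-01,
         7.80445995e+01],
       [ 9.99998111e-01, -1.26440572e-03, -1.47654110e-03,
         9.15627768e-01],
       [ 1.01734196e-03, -3.06841900e-01,  9.51759956e-01,
         3.16761140e+01],
       [ 0.00000000e+00,  0.00000000e+00,  0.00000000e+00,
         1.00000000e+00]])}
nozzle_center []
cap_center [([154.0, 312.0, 169.0, 334.0], 0.64), ([175.0, 349.0, 184.0, 354.0], 0.44)]
green_circle_center []
grey_circle_center []
adapter_center []
lamp []
fire_axe []
1.2
```

View pics/top0.png

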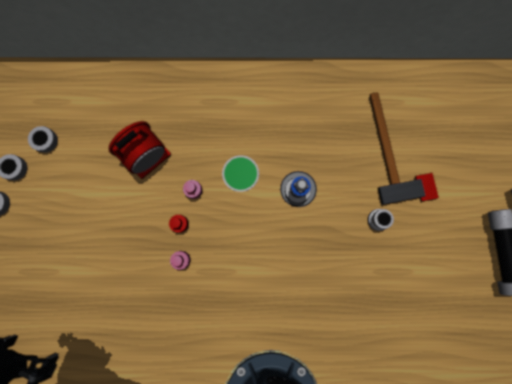

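View pics/side0.png

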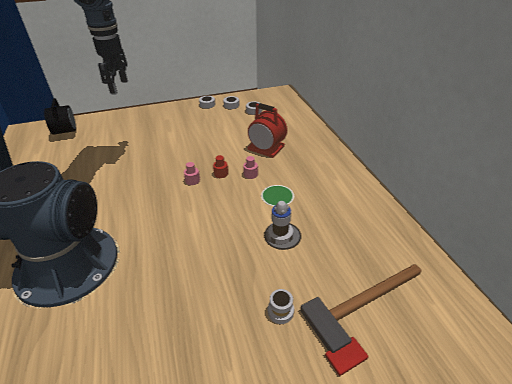

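Run:
```python
import cv2
a=cv2.imread('pics/top0.png')[110:300,100:420]
b=cv2.imread('pics/side0.png')[90:270,170:320]
cv2.imwrite('pics/tc.png',cv2.resize(a,None,fx=2.5,fy=2.5,interpolation=3))
cv2.imwrite('pics/sc.png',cv2.resize(b,None,fx=3.3,fy=3.3,interpolation=3))
```

```text
(no output)
```

View pics/tc.png

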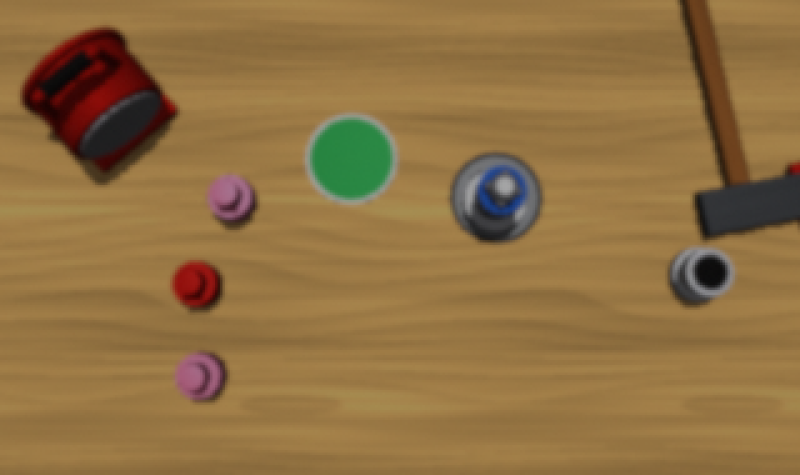

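View pics/sc.png

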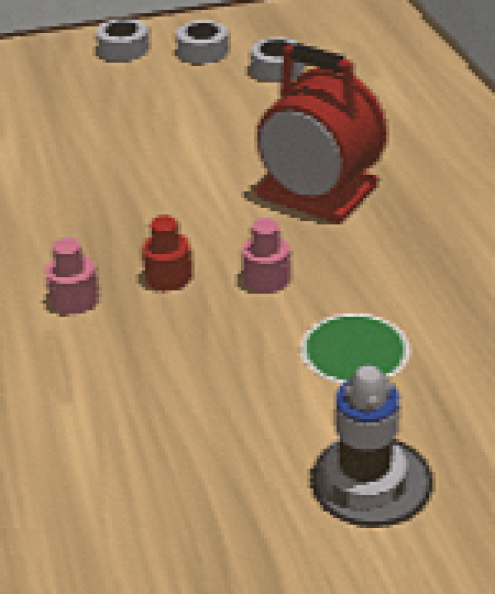

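Candidates for the cap in the top picture: pink (193,190), red (178,224) and pink (180,261). In the side picture they are pink (251,168), red (221,166) and pink (191,173). I choose the red one, at top (178,224); the close crop confirms it. The nozzle is the only one, standing on the grey circle at about (298,189). The green circle is at (241,173).

```bash
cat >> h.py <<'E'
def Tcam(c,st=None):
    if 'mount' in c:
        T=np.eye(4); T[:3,:3]=R.from_euler('xyz',st['tcp_rot'],degrees=True).as_matrix(); T[:3,3]=st['eef_pos']
        M=T@c['mount']; return M[:3,:3],M[:3,3]
    return R.from_euler('xyz',c['orientation'],degrees=True).as_matrix(),np.array(c['origin'])
def proj(c,P,st=None):
    Rc,o=Tcam(c,st); q=(np.atleast_2d(P)-o)@Rc
    return np.c_[q[:,0]/q[:,2]*c['fx']+c['cx'],q[:,1]/q[:,2]*c['fy']+c['cy']]
def unproj(c,uv,z,st=None):
    Rc,o=Tcam(c,st); d=Rc@np.array([(uv[0]-c['cx'])/c['fx'],(uv[1]-c['cy'])/c['fy'],1])
    return o+d*(z-o[2])/d[2]
from scipy.optimize import least_squares
def ring(x,y,z,r,n=48):
    a=np.linspace(0,2*np.pi,n,endpoint=False); return np.c_[x+r*np.cos(a),y+r*np.sin(a),0*a+z]
def hull(c,x,y,parts,st=None):
    # parts: list of (z,r); returns centroid-of-silhouette mask
    m=np.zeros((384*4,512*4),np.uint8)
    for (z0,r0),(z1,r1) in parts:
        p=np.r_[proj(c,ring(x,y,z0,r0),st),proj(c,ring(x,y,z1,r1),st)]
        cv2.fillConvexPoly(m,cv2.convexHull(((p+.5)*4).astype(np.float32)).round().astype(np.int32),255)
    return cv2.resize(m,(512,384),interpolation=cv2.INTER_AREA)/255.
def fitmask(c,mask,parts,x0,st=None):
    b=cv2.GaussianBlur(mask.astype(np.float32),(0,0),1.5)
    f=lambda p:(cv2.GaussianBlur(hull(c,p[0],p[1],parts,st).astype(np.float32),(0,0),1.5)-b).ravel()
    s=least_squares(f,x0,diff_step=0.004,x_scale=10); return s.x,2*s.cost/mask.sum()
NOZ=[((0,35),(20,35)),((20,22),(60,22)),((60,26),(90,26)),((90,25),(94.5,25)),((94.5,15.5),(110,15.5)),((110,15.5),(120,9))]
CAP=[((0,25),(39,25)),((39,14),(67,14))]
E
python3 - <<'E'
from h import *
for n in ['top','side']:
    c=ctrl.camera(n); hsv=cv2.cvtColor(c['img'],cv2.COLOR_RGB2HSV)
    # green
    m=cv2.inRange(hsv,(50,100,60),(80,255,255)); M=cv2.moments(m,True); g=(M['m10']/M['m00'],M['m01']/M['m00'])
    print(n,'green',unproj(c,g,0)[:2],M['m00'])
    for t,parts in [('nozzle_center',NOZ),('cap_center',CAP)]:
        for d in ctrl.silhouettes(n,t):
            u=np.argwhere(d['pixels']).mean(0)[::-1]
            px=c['img'][d['pixels']].mean(0)
            x0=unproj(c,u,40)[:2]
            print(t,round(d['confidence'],2),u.round(1),px.round(),x0.round(1),fitmask(c,d['pixels'],parts,x0), d['pixels'].sum(),hull(c,x0[0],x0[1],parts).sum().round())
    for d in ctrl.recognise(n,'green_circle_center')+ctrl.recognise(n,'adapter_center')+ctrl.recognise(n,'lamp'): 
        b=d['bbox'];print(np.round(b),unproj(c,((b[0]+b[2])/2,(b[1]+b[3])/2),0)[:2])
print(ctrl.get_state()['time'])
E
```

```text
top green [604.29937861  85.01293575] 783.0
nozzle_center 0.91 [297.5 189.7] [71. 80. 99.] [551.1 -72.2] (array([553.85013693, -73.40444122]), np.float64(0.0347941205496579)) 479 560.0
cap_center 0.88 [179.5 259.5] [140.  83. 103.] [365.8 241.2] (array([365.71596369, 244.47603291]), np.float64(0.04181473619997289)) 281 342.0
cap_center 0.63 [192.5 189.2] [134.  84. 105.] [552.7 211.1] (array([555.86584304, 215.13842871]), np.float64(0.05802963315978531)) 258 322.0
cap_center 0.5 [178.5 223.2] [122.  24.  16.] [461.1 246.4] (array([462.49126352, 250.19912985]), np.float64(0.016514658116969932)) 294 333.0
[222. 154. 259. 195.] [600.63014922  84.77034623]
[367. 209. 396. 228.] [ 474.59950481 -309.19234925]
[108. 123. 174. 180.] [667.57954308 366.36929957]
side green [605.32377707  89.29553362] 402.0
nozzle_center 0.68 [280.5 224.1] [94. 91. 93.] [556.7 -72.7] (array([556.02285536, -73.38479274]), np.float64(0.0021368478682258943)) 843 855.0
nozzle_center 0.29 [277.1 194.4] [ 83. 131.  84.] [590.   46.1] (array([595.30945074,  52.57231851]), np.float64(0.6944626838930191)) 496 724.0
cap_center 0.87 [191.7 174.5] [134.  84.  89.] [364.4 223.3] (array([365.67730621, 242.55375019]), np.float64(0.005860914686312178)) 297 319.0
cap_center 0.82 [250.6 168. ] [130.  79.  88.] [552.9 197.6] (array([557.6041271 , 214.14470056]), np.float64(0.018354373711806076)) 260 299.0
cap_center 0.76 [220.8 167.3] [109.  48.  37.] [461.3 232.1] (array([464.52610612, 251.87818796]), np.float64(0.01932186633348465)) 256 301.0
[260. 185. 297. 205.] [608.82606966  84.02742389]
[266. 227. 302. 249.] [561.6092646 -89.1926948]
[264. 222. 301. 250.] [560.1641559  -82.07489452]
[250. 103. 290. 154.] [716.31383907 478.80340328]
1.8
```

```bash
cat >> h.py <<'E'
def delta(x,y,z):
    "shift in tool axes (m) from measured pose to TCP at x,y,z"
    s=ctrl.get_state(); Rt=R.from_euler('xyz',s['tcp_rot'],degrees=True).as_matrix()
    return (Rt.T@(np.array([x,y,z])-s['eef_pos'])/1000).round(4)
E
python3 -c "
from h import *
print(delta(555,-73.4,404))"
```

```text
[-0.5414 -0.3825  0.0007]
```

```bash
python3 -m handwheel '[[-0.2707,-0.1913,0,0,0,0,0.085],[-0.2707,-0.1913,0,0,0,0,0.085],[-0.2707,-0.1913,0,0,0,0,0.085],[-0.2707,-0.1913,0,0,0,0,0.085],[-0.2707,-0.1913,0,0,0,0,0.085],[-0.2707,-0.1913,0,0,0,0,0.085],[-0.2707,-0.1913,0,0,0,0,0.085],[-0.2707,-0.1913,0,0,0,0,0.085],[-0.2707,-0.1913,0,0,0,0,0.085],[-0.2707,-0.1913,0,0,0,0,0.085]]'; python3 -c "
from h import *
print(delta(555,-73.4,404))"
```

```text
time: 2.63
eef_pos: [377.9, 204.3, 404.8]
tcp_rot: [180.0, 0.0, 157.4]
contact_force: [0.1, -0.1, -0.5]
opening: 85.0
[-0.2701 -0.1885  0.0008]
```

```bash
python3 -m handwheel '[[-0.27,-0.19,0,0,0,0,0.085],[-0.27,-0.19,0,0,0,0,0.085],[-0.27,-0.19,0,0,0,0,0.085],[-0.27,-0.19,0,0,0,0,0.085],[-0.27,-0.19,0,0,0,0,0.085],[-0.27,-0.19,0,0,0,0,0.085],[-0.27,-0.19,0,0,0,0,0.085],[-0.27,-0.19,0,0,0,0,0.085],[-0.27,-0.19,0,0,0,0,0.085],[-0.27,-0.19,0,0,0,0,0.085]]'
python3 - <<'E'
from h import *
s=ctrl.get_state(); c=save('wrist','w1')
for d in ctrl.silhouettes('wrist','nozzle_center'):
    print(d['bbox'],d['confidence'],fitmask(c,d['pixels'],NOZ,np.array([555,-73.]),s),d['pixels'].sum())
print(proj(c,[[555,-73,120],[555,-73,0]],s),s['eef_pos'],s['tcp_rot'],ctrl.get_state()['time'])
E
```

```text
time: 3.47
eef_pos: [555.8, -72.1, 403.8]
tcp_rot: [-180.0, -0.1, 157.7]
contact_force: [-0.1, -0.3, -0.1]
opening: 84.8
[224.8, 146.0, 276.7, 210.9] 0.72 (array([556.90297343, -74.33083976]), np.float64(0.0066996865766687)) 2972
[[250.41324484 192.67572954]
 [251.04198374 166.01598901]] [555.81322789 -72.13299979 403.83284379] [-1.79996063e+02 -7.04013908e-02  1.57662909e+02] 3.5667
```

View pics/w1.png

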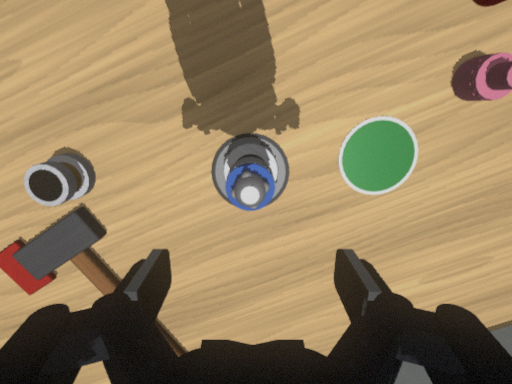

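Run:
```python
from h import *
s=ctrl.get_state(); c=ctrl.camera('wrist'); hsv=cv2.cvtColor(c['img'],cv2.COLOR_RGB2HSV)
m=cv2.inRange(hsv,(50,100,60),(80,255,255)); M=cv2.moments(m,True); g=(M['m10']/M['m00'],M['m01']/M['m00'])
print(g,unproj(c,g,0,s)[:2],delta(556.5,-74,231))
```

```text
(376.5862250262881, 156.95609884332282) [605.42160171  85.62119421] [-0.0033 -0.0026  0.1737]
```

```bash
python3 -m handwheel '[[-0.003,-0.0025,0.04,0,0,0,0.085],[-0.003,-0.0025,0.08,0,0,0,0.085],[-0.003,-0.0025,0.12,0,0,0,0.085],[-0.003,-0.0025,0.145,0,0,0,0.085],[-0.003,-0.0025,0.16,0,0,0,0.085],[-0.003,-0.0025,0.173,0,0,0,0.085],[-0.003,-0.0025,0.173,0,0,0,0.085]]' 40
python3 - <<'E'
from h import *
c=save('side','s2'); cv2.imwrite('pics/s2c.png',cv2.resize(c['img'][140:270,210:350,::-1],None,fx=4,fy=4,interpolation=3))
save('wrist','w2');print(delta(556.5,-74,231))
E
```

```text
time: 4.2
eef_pos: [555.2, -73.6, 229.6]
tcp_rot: [-179.9, -0.2, 157.9]
contact_force: [0.2, 0.9, 0.5]
opening: 85.0
[-0.      0.0002  0.0012]
```

View pics/s2c.png

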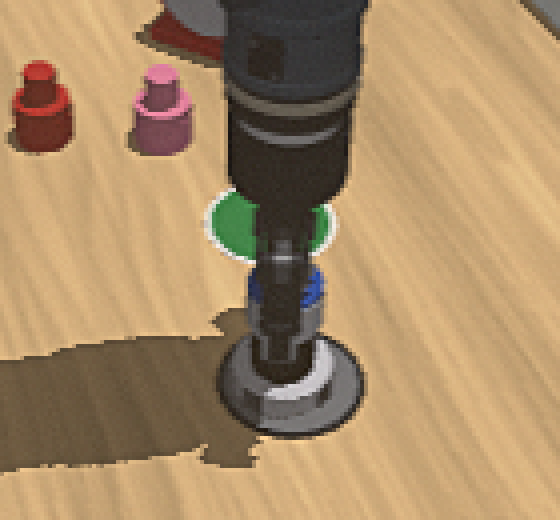

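View pics/w2.png

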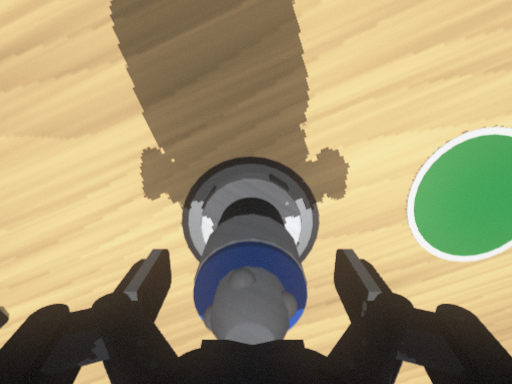

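The collar is centred between the jaws and the fingers are at collar height, so I'm closing.

```bash
python3 -m handwheel '[[0,0,0,0,0,0,0.045],[0,0,0,0,0,0,0.045],[0,0,0,0,0,0,0.045],[0,0,0,0,0,0,0.045],[0,0,0,0,0,0,0.045],[0,0,0,0,0,0,0.045],[0,0,0,0,0,0,0.045]]' 30
python3 - <<'E'
from h import *
s=ctrl.get_state();print(s['eef_pos'],s['tcp_rot'],s['contact_force'],s['opening'])
print(delta(605,85.5,229.7), s['eef_pos'])
E
```

```text
time: 4.88
eef_pos: [556.9, -75.6, 232.9]
tcp_rot: [180.0, 0.1, 157.7]
contact_force: [-1.7, 0.3, 6.0]
opening: 51.4
[556.86791528 -75.56008938 232.94376782] [1.79962104e+02 9.52784841e-02 1.57714957e+02] [-1.65116709  0.28819888  5.96274304] 51.4184262837628
[0.0165 0.1673 0.0033] [556.86791528 -75.56008938 232.94376782]
```

```bash
python3 -m handwheel '[[0.0005,0.005,0,0,0,0,0.045],[0.0015,0.015,0,0,0,0,0.045],[0.003,0.030,0,0,0,0,0.045],[0.0045,0.045,0,0,0,0,0.045],[0.006,0.060,0,0,0,0,0.045],[0.007,0.072,0,0,0,0,0.045],[0.008,0.080,0,0,0,0,0.045],[0.008,0.083,0,0,0,0,0.045]]'
python3 - <<'E'
from h import *
s=ctrl.get_state();print(s['eef_pos'],s['tcp_rot'],s['contact_force'],s['opening'])
print(delta(605,85.5,231), s['eef_pos'])
c=save('side','s3'); cv2.imwrite('pics/s3c.png',cv2.resize(c['img'][120:260,210:350,::-1],None,fx=4,fy=4,interpolation=3))
E
```

```text
time: 5.55
eef_pos: [581.0, 4.3, 233.1]
tcp_rot: [-179.9, 0.2, 157.7]
contact_force: [-3.7, -10.2, 10.4]
opening: 51.7
[581.03907988   4.25683453 233.07959401] [-1.79857296e+02  1.56444887e-01  1.57704808e+02] [ -3.69138059 -10.2114905   10.4357659 ] 51.67942676750377
[0.0087 0.0843 0.0018] [581.03907988   4.25683453 233.07959401]
```

View pics/s3c.png

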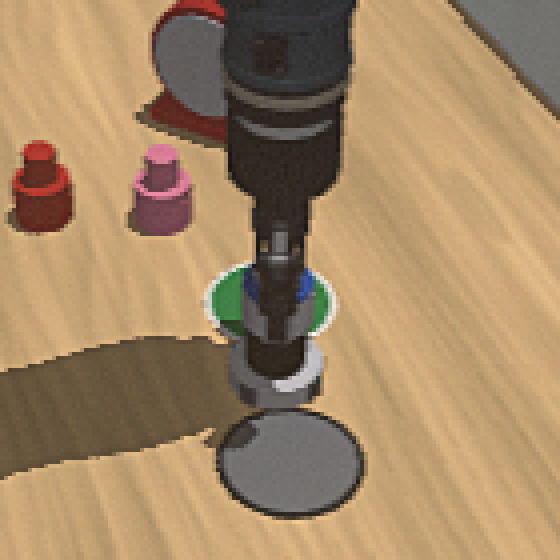

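```bash
python3 -m handwheel '[[0.0005,0.005,0,0,0,0,0.045],[0.0015,0.015,0,0,0,0,0.045],[0.003,0.030,0,0,0,0,0.045],[0.0045,0.045,0,0,0,0,0.045],[0.006,0.060,0,0,0,0,0.045],[0.007,0.072,0,0,0,0,0.045],[0.008,0.080,0,0,0,0,0.045],[0.0085,0.084,0,0,0,0,0.045],[0.0085,0.084,0,0,0,0,0.045]]'
python3 - <<'E'
from h import *
s=ctrl.get_state();print(s['eef_pos'],s['tcp_rot'],s['contact_force'],s['opening'])
print(delta(605,85.5,231), s['eef_pos'])
c=save('side','s4'); cv2.imwrite('pics/s4c.png',cv2.resize(c['img'][100:240,210:350,::-1],None,fx=4,fy=4,interpolation=3))
E
```

```text
time: 6.35
eef_pos: [605.1, 85.2, 233.1]
tcp_rot: [-179.9, 0.2, 157.7]
contact_force: [-1.4, -4.0, 5.3]
opening: 51.3
[605.09307034  85.20178391 233.07542122] [-1.79926342e+02  1.53372938e-01  1.57710177e+02] [-1.38074023 -4.02373158  5.32773625] 51.27962738133567
[0.0002 0.0002 0.0021] [605.09307034  85.20178391 233.07542122]
```

View pics/s4c.png

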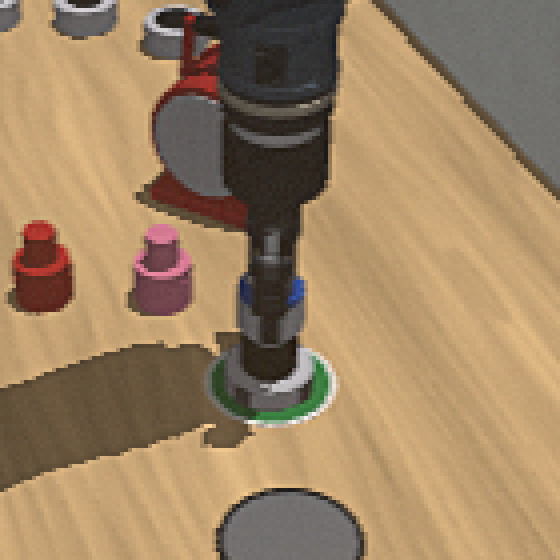

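The nozzle is centred in the green circle. I'm releasing it and rising.

```bash
python3 -m handwheel '[[0,0,0,0,0,0,0.06],[0,0,0,0,0,0,0.085],[0,0,0,0,0,0,0.085],[0,0,0,0,0,0,0.085],[0,0,-0.03,0,0,0,0.085],[0,0,-0.07,0,0,0,0.085],[0,0,-0.11,0,0,0,0.085],[0,0,-0.15,0,0,0,0.085],[0,0,-0.16,0,0,0,0.085],[0,0,-0.16,0,0,0,0.085]]'
python3 - <<'E'
from h import *
s=ctrl.get_state(); c=save('wrist','w5')
for d in ctrl.silhouettes('wrist','nozzle_center'):
    print(d['bbox'],d['confidence'],fitmask(c,d['pixels'],NOZ,np.array([605,85.]),s),d['pixels'].sum())
c=ctrl.camera('wrist');hsv=cv2.cvtColor(c['img'],cv2.COLOR_RGB2HSV)
m=cv2.inRange(hsv,(105,120,60),(130,255,255)); M=cv2.moments(m,True); g=(M['m10']/M['m00'],M['m01']/M['m00'])
print(g,M['m00'],unproj(c,g,94.5,s)[:2])
print(proj(c,[[605,85,120]],s),s['eef_pos'],delta(463.5,251,393),s['contact_force'])
E
```

```text
time: 7.23
eef_pos: [605.3, 85.4, 395.7]
tcp_rot: [179.8, 0.3, 157.7]
contact_force: [-0.1, -0.1, 0.2]
opening: 84.8
[221.7, 143.9, 275.1, 210.2] 0.81 (array([605.20031024,  85.24810378]), np.float64(0.003032081180411592)) 3224
(252.43312101910828, 185.50477707006368) 628.0 [605.71364587  87.20676461]
[[249.94395771 193.59152614]] [605.30898033  85.4308264  395.71577962] [ 0.1932  0.0999 -0.0025] [-0.13755215 -0.0748592   0.17919763]
```

View pics/w5.png

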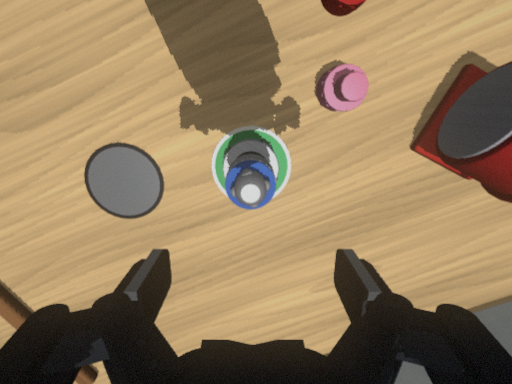

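```bash
python3 -m handwheel '[[0.193,0.1,0,0,0,0,0.06],[0.193,0.1,0,0,0,0,0.06],[0.193,0.1,0,0,0,0,0.06],[0.193,0.1,0,0,0,0,0.06],[0.193,0.1,0,0,0,0,0.06],[0.193,0.1,0,0,0,0,0.06],[0.193,0.1,0,0,0,0,0.06]]'
python3 - <<'E'
from h import *
s=ctrl.get_state(); c=save('wrist','w6')
for d in ctrl.silhouettes('wrist','cap_center'):
    u=np.argwhere(d['pixels']).mean(0)[::-1]; x0=unproj(c,u,30,s)[:2]
    print(d['bbox'],d['confidence'],c['img'][d['pixels']].mean(0).round(),fitmask(c,d['pixels'],CAP,x0,s),d['pixels'].sum())
    m=fitmask
print(s['eef_pos'],s['tcp_rot'])
E
```

```text
time: 7.97
eef_pos: [461.8, 252.8, 390.1]
tcp_rot: [-179.9, -0.1, 158.0]
contact_force: [0.2, 0.7, -0.2]
opening: 60.2
[232.3, 151.1, 270.4, 197.1] 0.7 [176.  73.  61.] (array([464.27068731, 250.62464422]), np.float64(0.030778348938492704)) 1452
[187.4, 78.6, 236.8, 122.3] 0.69 [123.  77.  87.] (array([367.24961056, 244.32315866]), np.float64(0.037497129080430514)) 1696
[236.9, 225.6, 273.5, 277.3] 0.6 [163. 114. 123.] (array([557.64072401, 214.96100743]), np.float64(0.00667704170908333)) 1579
[461.83363185 252.80046539 390.08543235] [-1.79871618e+02 -1.31808885e-01  1.57951184e+02]
```

View pics/w6.png

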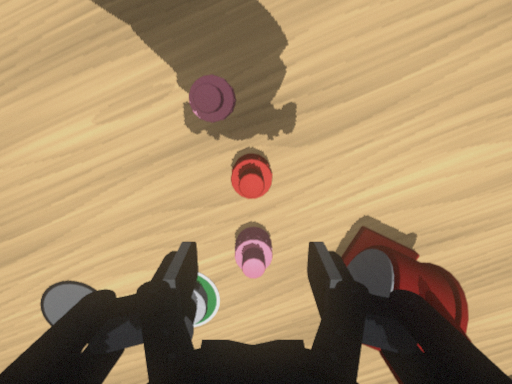

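```bash
cat >> h.py <<'E'
def redfit(name='wrist',x0=(463.5,251),parts=CAP):
    s=ctrl.get_state(); c=ctrl.camera(name); hsv=cv2.cvtColor(c['img'],cv2.COLOR_RGB2HSV)
    m=(cv2.inRange(hsv,(0,170,50),(6,255,255))|cv2.inRange(hsv,(174,170,50),(180,255,255)))
    n,l,st,ce=cv2.connectedComponentsWithStats(m)
    p=proj(c,[[x0[0],x0[1],30]],s)[0]
    k=min((i for i in range(1,n) if st[i,4]>150),key=lambda i:np.hypot(*(ce[i]-p)))
    mm=(l==k); return s,c,mm,fitmask(c,mm,parts,np.array(x0),s)
E
python3 - <<'E'
from h import *
for n in ['wrist','top','side']:
    s,c,m,f=redfit(n); print(n,f,m.sum())
x,y=464,250.8
print(delta(464,250.8,300),delta(464,250.8,216),s['eef_pos'])
E
```

```text
wrist (array([464.95433761, 250.95487575]), np.float64(2.891204132430855)) 348
top (array([464.1468079 , 248.58946815]), np.float64(0.597375810516547)) 161
side (array([468.83998899, 259.01549304]), np.float64(1.4664977152287746)) 279
[0.0008 0.0004 0.091 ] [0.0008 0.0005 0.175 ] [464.58562859 250.33247472 390.8142952 ]
```

```bash
python3 -m handwheel '[[0.001,0.0005,0.03,0,0,0,0.06],[0.001,0.0005,0.07,0,0,0,0.06],[0.001,0.0005,0.09,0,0,0,0.06],[0.001,0.0005,0.09,0,0,0,0.06]]'
python3 - <<'E'
from h import *
s=ctrl.get_state(); c=save('wrist','w7')
for d in ctrl.silhouettes('wrist','cap_center'):
    u=np.argwhere(d['pixels']).mean(0)[::-1]; x0=unproj(c,u,30,s)[:2]
    if abs(x0[0]-464)<30: print(d['bbox'],d['confidence'],fitmask(c,d['pixels'],CAP,x0,s),d['pixels'].sum())
print(proj(c,[[464.5,250.7,67]],s),s['eef_pos'])
E
```

```text
time: 8.55
eef_pos: [462.6, 250.1, 297.3]
tcp_rot: [-179.7, -0.3, 157.6]
contact_force: [-0.2, -1.0, -0.5]
opening: 59.9
[224.5, 168.1, 282.3, 229.4] 0.74 (array([463.79226994, 251.15513261]), np.float64(0.031175614757009903)) 2818
[[255.00164255 217.27565831]] [462.56341933 250.08058641 297.25938305]
```

View pics/w7.png

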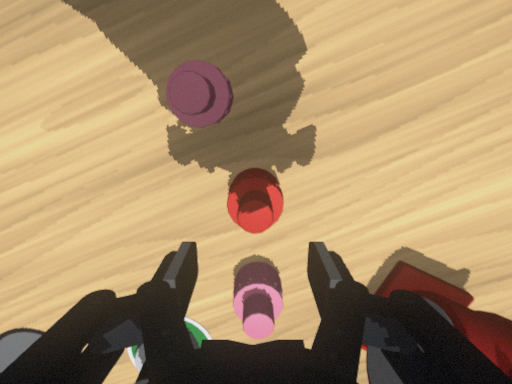

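The red cap's knob is at about (256,216), midway between the fingers. I'm going down to it.

```bash
python3 -c "
from h import *
print(delta(464.1,251,216))"
```

```text
[-0.0004  0.0001  0.0856]
```

```bash
python3 -m handwheel '[[0,0,0.03,0,0,0,0.055],[0,0,0.06,0,0,0,0.05],[0,0,0.077,0,0,0,0.05],[0,0,0.0855,0,0,0,0.05],[0,0,0.0855,0,0,0,0.05]]'
python3 - <<'E'
from h import *
save('wrist','w8')
c=save('side','s8'); cv2.imwrite('pics/s8c.png',cv2.resize(c['img'][90:210,160:290,::-1],None,fx=4,fy=4,interpolation=3))
print(delta(464.1,251,216),ctrl.get_state()['contact_force'])
E
```

```text
time: 9.07
eef_pos: [463.7, 251.7, 216.1]
tcp_rot: [-180.0, -0.0, 157.7]
contact_force: [-1.0, -0.6, 0.3]
opening: 49.6
[-0.0004 -0.001   0.0017] [ 0.01274859 -0.28493105  1.17460225]
```

View pics/w8.png

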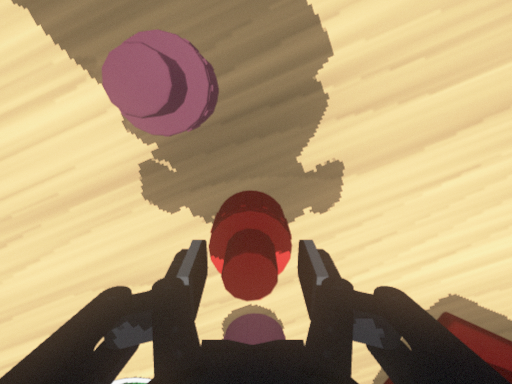

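View pics/s8c.png

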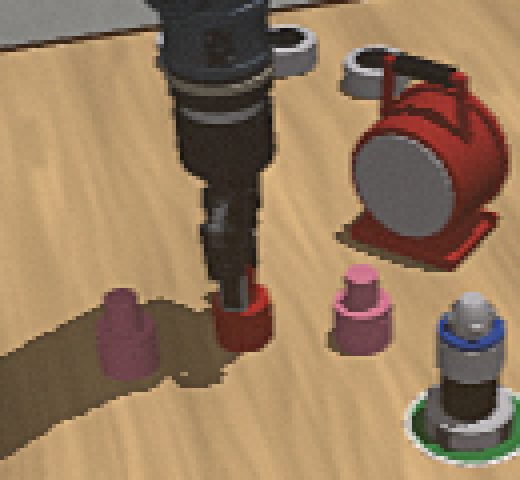

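```bash
python3 -m handwheel '[[0,0,0,0,0,0,0.035],[0,0,0,0,0,0,0.022],[0,0,0,0,0,0,0.022],[0,0,0,0,0,0,0.022],[0,0,0,0,0,0,0.022],[0,0,0,0,0,0,0.022],[0,0,0,0,0,0,0.022],[0,0,0,0,0,0,0.022]]' 80
python3 - <<'E'
from h import *
s=ctrl.get_state();print(s['eef_pos'],s['contact_force'],s['opening']);save('wrist','w9')
E
```

```text
time: 9.83
eef_pos: [463.8, 252.1, 217.8]
tcp_rot: [179.9, 0.1, 157.7]
contact_force: [-0.3, -1.9, 7.6]
opening: 25.8
[463.82973257 252.08120134 217.83546641] [-0.28293526 -1.9461131   7.58411707] 25.75501717214796
```

View pics/w9.png

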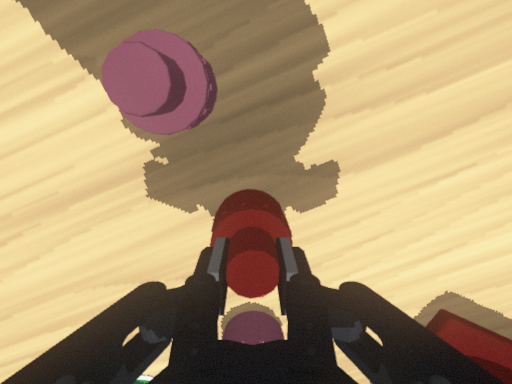

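```bash
python3 -m handwheel '[[0,0,-0.015,0,0,0,0.022],[0,0,-0.04,0,0,0,0.022],[0,0,-0.08,0,0,0,0.022],[0,0,-0.12,0,0,0,0.022],[0,0,-0.16,0,0,0,0.022],[0,0,-0.18,0,0,0,0.022],[0,0,-0.18,0,0,0,0.022],[0,0,-0.18,0,0,0,0.022]]' 100
python3 - <<'E'
from h import *
save('wrist','w10')
c=save('side','s10'); cv2.imwrite('pics/s10c.png',cv2.resize(c['img'][60:200,160:310,::-1],None,fx=4,fy=4,interpolation=3))
s=ctrl.get_state(); print(s['eef_pos'],s['tcp_rot'],s['contact_force'],s['opening'])
print(delta(605.2,85.3,397.8))
E
```

```text
time: 10.55
eef_pos: [463.4, 252.0, 397.8]
tcp_rot: [179.8, 0.1, 157.7]
contact_force: [-0.1, 0.3, -1.6]
opening: 24.8
[462.90262442 251.70522511 395.44955492] [-1.79946050e+02 -3.97512612e-02  1.57726890e+02] [-0.52909077 -0.03644617 -0.87534595] 25.420819024673435
[-0.1947 -0.1001 -0.0024]
```

View pics/w10.png

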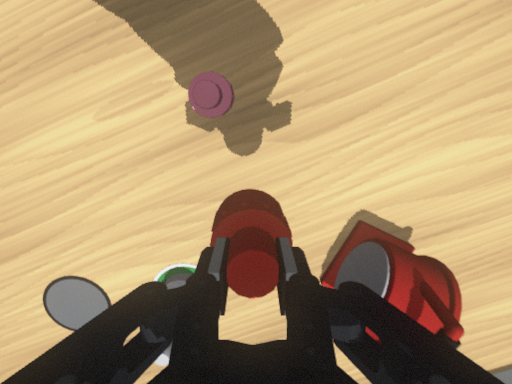

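View pics/s10c.png

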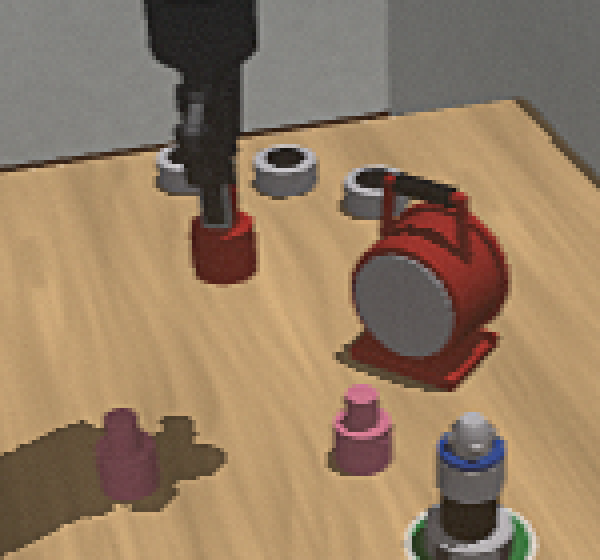

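Run:
```python
from h import *
im=cv2.imread('pics/w10.png')
c=ctrl.camera('wrist'); s0=dict(tcp_rot=[0,0,0],eef_pos=[0,0,0])
for off in (-2,0,2):
    print(off,proj(c,[[off+25,0,217.8],[off-14,0,150.8],[off+14,0,150.8]],s0).round(1).tolist())
for r in list(range(184,198))+list(range(230,262,3))+list(range(290,304)): print(r,im[r,250,::-1].tolist())
```

```text
-2 [[251.2, 189.1], [250.9, 302.4], [250.7, 252.3]]
0 [[251.2, 186.3], [250.9, 299.0], [250.7, 248.5]]
2 [[251.2, 183.5], [250.9, 295.6], [250.7, 244.6]]
184 [226, 195, 141]
185 [226, 197, 141]
186 [227, 197, 141]
187 [224, 193, 138]
188 [200, 163, 117]
189 [136, 94, 68]
190 [94, 53, 39]
191 [93, 50, 36]
192 [95, 55, 39]
193 [96, 54, 40]
194 [94, 55, 39]
195 [95, 54, 40]
196 [95, 55, 39]
197 [94, 52, 36]
230 [86, 39, 30]
233 [82, 32, 25]
236 [82, 35, 24]
239 [85, 37, 27]
242 [81, 30, 24]
245 [82, 31, 22]
248 [82, 30, 22]
251 [115, 39, 32]
254 [112, 41, 33]
257 [110, 36, 31]
260 [111, 37, 29]
290 [112, 45, 32]
291 [111, 41, 33]
292 [112, 41, 34]
293 [109, 40, 33]
294 [111, 40, 31]
295 [112, 43, 35]
296 [110, 42, 33]
297 [144, 61, 48]
298 [203, 139, 101]
299 [222, 189, 136]
300 [225, 194, 139]
301 [227, 197, 141]
302 [231, 201, 144]
303 [232, 205, 147]
```

```bash
python3 -m handwheel '[[-0.03,-0.015,0,0,0,0,0.022],[-0.07,-0.036,0,0,0,0,0.022],[-0.105,-0.054,0,0,0,0,0.022],[-0.14,-0.072,0,0,0,0,0.022],[-0.17,-0.087,0,0,0,0,0.022],[-0.19,-0.098,0,0,0,0,0.022],[-0.1945,-0.1,0,0,0,0,0.022],[-0.1945,-0.1,0,0,0,0,0.022],[-0.1945,-0.1,0,0,0,0,0.022],[-0.1945,-0.1,0,0,0,0,0.022]]' 100
python3 - <<'E'
from h import *
ds=[]
for i in range(4):
    ctrl.camera('top'); ds.append(delta(605,85.3,345))
print(ds,np.mean(ds,0)); s=ctrl.get_state(); print(s['tcp_rot'])
E
```

```text
time: 11.53
eef_pos: [604.6, 86.5, 395.7]
tcp_rot: [-180.0, -0.1, 157.8]
contact_force: [-0.1, -1.0, -0.8]
opening: 25.1
[array([-0.001 , -0.0011,  0.051 ]), array([-0.0009, -0.0011,  0.0512]), array([-0.0008, -0.0011,  0.0514]), array([-0.0007, -0.0011,  0.0515])] [-0.00085  -0.0011    0.051275]
[1.79996002e+02 1.01688839e-02 1.57803661e+02]
```

```bash
python3 -m handwheel '[[-0.0007,-0.0011,0.015,0,0,0,0.022],[-0.0007,-0.0011,0.035,0,0,0,0.022],[-0.0007,-0.0011,0.048,0,0,0,0.022],[-0.0007,-0.0011,0.051,0,0,0,0.022],[-0.0007,-0.0011,0.051,0,0,0,0.022]]' 100
python3 - <<'E'
from h import *
ds=[]
save('wrist','w11')
c=save('side','s11'); cv2.imwrite('pics/s11c.png',cv2.resize(c['img'][110:220,225:335,::-1],None,fx=5,fy=5,interpolation=3))
for i in range(4):
    c=ctrl.camera('top'); ds.append(delta(605,85.3,345))
cv2.imwrite('pics/t11c.png',cv2.resize(c['img'][140:220,200:300,::-1],None,fx=5,fy=5,interpolation=3))
print(ds); s=ctrl.get_state(); print(s['tcp_rot'],s['contact_force'])
E
```

```text
time: 12.15
eef_pos: [605.1, 84.7, 344.6]
tcp_rot: [-179.9, -0.1, 157.8]
contact_force: [0.7, 0.6, -0.6]
opening: 25.3
[array([0.001 , 0.0004, 0.0014]), array([0.001 , 0.0004, 0.0014]), array([0.0011, 0.0005, 0.0013]), array([0.001 , 0.0006, 0.0011])]
[1.79960860e+02 7.27571730e-02 1.57726788e+02] [-0.40817287 -0.34642    -0.80794481]
```

View pics/s11c.png

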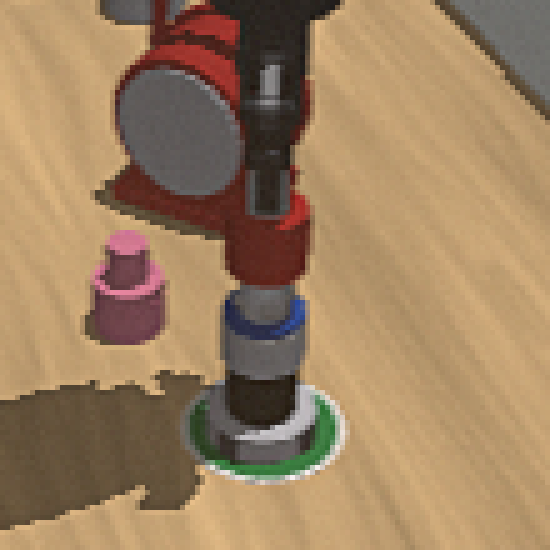

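View pics/w11.png

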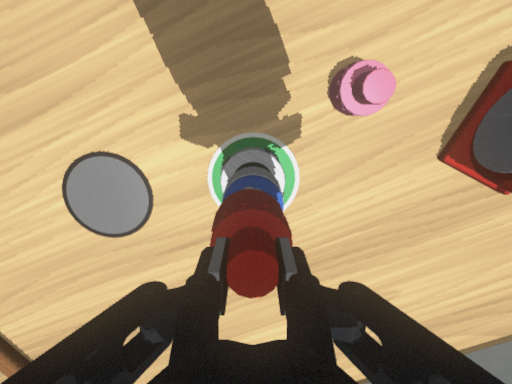

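Run:
```python
from h import *
c=ctrl.camera('side'); im=c['img'].astype(int)
s=ctrl.get_state(); x,y,z=s['eef_pos'];print(x,y,z)
p=lambda z0:proj(c,[[605,85.3,z0]])[0].round(2)
print('pred cap',p(130),p(150),'collar',p(75),p(88),'barrel',p(40))
for r in list(range(152,168,2))+list(range(168,192,2)): print(r,[tuple(v) for v in im[r,266:292:1].tolist()][0:0],' '.join('%d,%d,%d'%tuple(v) for v in im[r,267:289]))
```

```text
605.6882806652668 84.36483901002705 345.95112501130404
pred cap [278.1  161.61] [278.27 155.93] collar [277.64 176.52] [277.75 173.08] barrel [277.37 185.51]
152 [] 89,40,32 85,35,28 89,43,35 86,40,29 80,36,27 87,40,28 90,38,29 87,45,37 90,76,76 81,85,82 58,55,54 64,60,59 63,61,59 59,62,57 67,75,72 102,74,72 148,41,36 174,55,47 170,48,44 162,52,43 166,111,82 182,154,110
154 [] 89,44,32 90,39,32 92,43,32 84,40,30 76,33,27 84,40,30 87,36,28 89,40,31 87,38,27 89,41,32 87,40,29 83,34,22 85,39,28 81,35,25 132,45,35 181,56,49 171,52,45 161,52,44 119,44,35 81,26,20 140,101,75 181,153,108
156 [] 82,65,50 91,62,50 83,37,27 82,36,26 78,39,31 80,37,24 85,39,30 88,42,34 90,39,30 91,41,29 93,42,31 94,42,35 93,40,29 97,46,35 89,39,29 85,38,29 93,40,31 97,42,33 90,35,28 92,37,28 151,115,83 193,161,117
158 [] 198,162,116 203,171,122 186,149,108 117,74,56 74,34,28 83,39,28 85,40,32 90,43,33 93,41,34 90,38,29 90,37,28 94,40,29 105,42,34 109,42,32 94,43,34 94,41,34 92,42,32 88,40,31 94,44,35 95,40,32 149,114,84 190,159,113
160 [] 186,154,111 187,157,113 171,136,98 107,65,48 71,34,25 82,38,30 85,40,31 8
[... 2877 characters left out ...]
 202,167,119 196,162,117 193,157,114
186 [] 177,145,105 140,133,131 130,132,139 45,40,34 39,30,19 46,40,30 43,33,24 45,35,26 41,31,20 46,35,26 40,32,19 36,25,13 38,28,16 42,30,20 44,34,21 39,29,19 34,24,13 75,75,79 153,137,124 196,162,117 199,160,112 196,162,113
188 [] 78,74,74 88,84,83 86,80,79 53,46,40 44,37,24 48,39,28 44,32,22 51,42,33 48,40,30 49,41,29 50,42,35 47,40,29 48,37,29 48,42,28 47,39,30 43,36,23 34,22,12 123,121,122 189,185,187 188,184,187 185,193,186 196,205,184
190 [] 96,88,89 95,91,90 83,78,73 53,46,40 38,31,17 49,39,30 49,39,28 51,43,33 45,38,29 51,44,35 49,39,31 50,41,31 49,43,31 49,36,29 47,42,29 44,34,23 45,38,30 138,135,135 193,187,191 190,183,188 162,169,163 80,130,86
```

Run:
```python
from h import *
im=cv2.imread('pics/w11.png'); c=ctrl.camera('wrist'); s=ctrl.get_state()
hsv=cv2.cvtColor(im,cv2.COLOR_BGR2HSV)
b=cv2.inRange(hsv,(105,100,40),(130,255,255))
for r in range(170,215,4):
    k=np.where(b[r])[0]; print(r,(k.min(),k.max(),(k.min()+k.max())/2) if len(k) else None)
for off in (-1,0,1,2):
    print(off,proj(c,[np.array([605,85.3,94.5])+off*np.array([.379,.925,0])],s), )
s0=dict(tcp_rot=[0,0,0],eef_pos=[0,0,0]); print('cap',proj(c,[[0,0,217.8],[25,0,217.8]],s0))
cv2.imwrite('pics/w11c.png',cv2.resize(im[130:300,190:320],None,fx=4,fy=3.5,interpolation=3))
```

```text
170 None
174 None
178 (np.int64(241), np.int64(264), np.float64(252.5))
182 (np.int64(234), np.int64(270), np.float64(252.0))
186 (np.int64(231), np.int64(275), np.float64(253.0))
190 (np.int64(227), np.int64(278), np.float64(252.5))
194 (np.int64(227), np.int64(280), np.float64(253.5))
198 (np.int64(276), np.int64(282), np.float64(279.0))
202 (np.int64(279), np.int64(282), np.float64(280.5))
206 (np.int64(281), np.int64(282), np.float64(281.5))
210 None
214 None
-1 [[250.96261084 203.22062165]]
0 [[252.18982281 203.21906539]]
1 [[253.41704693 203.21750912]]
2 [[254.64428321 203.21595283]]
cap [[251.32198077 220.4754274 ]
 [251.22730908 186.31964543]]
```

View pics/w11c.png

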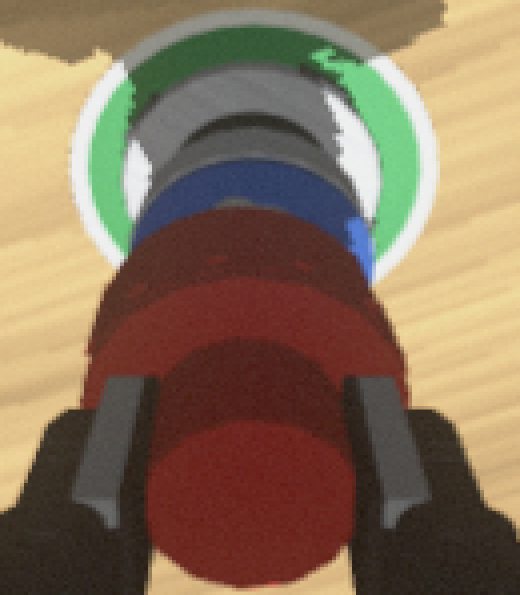

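```bash
python3 -m handwheel '[[0.0007,0.0005,0,0,0,0,0.022],[0.0013,0.001,0.002,0,0,0,0.022],[0.0013,0.001,0.006,0,0,0,0.022],[0.0013,0.001,0.011,0,0,0,0.022],[0.0013,0.001,0.014,0,0,0,0.022],[0.0013,0.001,0.014,0,0,0,0.022]]' 110
python3 - <<'E'
from h import *
c=save('side','s12'); cv2.imwrite('pics/s12c.png',cv2.resize(c['img'][110:220,225:335,::-1],None,fx=5,fy=5,interpolation=3))
for i in range(3): ctrl.camera('top')
s=ctrl.get_state(); print(s['eef_pos'],s['tcp_rot'],s['contact_force'],s['moment'])
E
```

```text
time: 13.05
eef_pos: [604.5, 85.7, 330.0]
tcp_rot: [-179.9, -0.1, 157.7]
contact_force: [-0.5, 0.8, -2.7]
opening: 24.5
[604.79034993  85.7011787  331.29436161] [-1.79996994e+02  7.35819101e-03  1.57721578e+02] [ 0.5617564  -0.12138562 -0.60021699] [ 0.02657309 -0.02686904  0.04279357]
```

View pics/s12c.png

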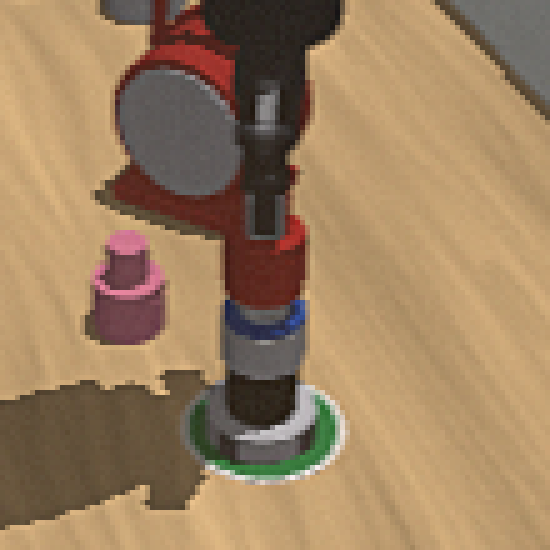

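```bash
python3 -m handwheel '[[0,0,0.003,0,0,0,0.022],[0,0,0.006,0,0,0,0.022],[0,0,0.008,0,0,0,0.022],[0,0,0.0095,0,0,0,0.022],[0,0,0.0095,0,0,0,0.022]]' 120
python3 - <<'E'
from h import *
s=ctrl.get_state(); print(s['eef_pos'],s['tcp_rot'],s['contact_force'],s['moment'])
E
```

```text
time: 13.67
eef_pos: [605.1, 86.1, 322.2]
tcp_rot: [179.9, 0.1, 157.7]
contact_force: [1.2, 2.5, 3.7]
opening: 24.3
[605.11676686  86.12893262 322.15801767] [1.79894784e+02 6.18273094e-02 1.57741831e+02] [1.17922986 2.54854854 3.71692965] [ 0.81491296 -0.22618122 -0.00313861]
```

```bash
python3 -m handwheel '[[0,0,0.001,0,0,0,0.022],[0,0,0.002,0,0,0,0.022],[0,0,0.003,0,0,0,0.022],[0,0,0.003,0,0,0,0.022]]' 120; python3 -c "
from h import *
s=ctrl.get_state(); print(s['eef_pos'],s['contact_force'],s['moment'])"; python3 -m handwheel '[[0,0,0.001,0,0,0,0.022],[0,0,0.002,0,0,0,0.022],[0,0,0.003,0,0,0,0.022],[0,0,0.003,0,0,0,0.022]]' 120; python3 -c "
from h import *
s=ctrl.get_state(); print(s['eef_pos'],s['contact_force'],s['moment'])"
```

```text
time: 14.0
eef_pos: [605.2, 86.0, 320.4]
tcp_rot: [179.9, 0.2, 157.7]
contact_force: [0.2, 2.0, 9.2]
opening: 24.6
[605.23811041  85.9994687  320.40942092] [0.17862415 1.98078302 9.1694979 ] [ 0.58855948 -0.06203854 -0.05277507]
time: 14.33
eef_pos: [604.7, 85.8, 315.8]
tcp_rot: [180.0, 0.0, 157.7]
contact_force: [1.0, 1.8, -3.2]
opening: 24.5
[604.74966838  85.81406906 315.7941599 ] [ 0.95409137  1.78931896 -3.24217395] [ 0.28862738 -0.27040595 -0.01348879]
```

```bash
python3 -m handwheel '[[0,0,0.002,0,0,0,0.022],[0,0,0.004,0,0,0,0.022],[0,0,0.006,0,0,0,0.022],[0,0,0.007,0,0,0,0.022],[0,0,0.008,0,0,0,0.022],[0,0,0.008,0,0,0,0.022]]' 120; python3 -c "
from h import *
s=ctrl.get_state(); print(s['eef_pos'],s['contact_force'],s['moment'])"
```

```text
time: 14.83
eef_pos: [604.7, 85.6, 308.3]
tcp_rot: [-180.0, 0.0, 157.7]
contact_force: [-2.5, -0.2, 8.1]
opening: 24.9
[604.7004008   85.55457331 308.34830288] [-2.49718629 -0.18611157  8.09137334] [-0.07040369  0.41248978  0.03790684]
```

```bash
python3 -m handwheel '[[0,0,0.001,0,0,0,0.022],[0,0,0.002,0,0,0,0.022],[0,0,0.002,0,0,0,0.022],[0,0,0.002,0,0,0,0.022]]' 120; python3 -c "
from h import *
s=ctrl.get_state(); print(s['eef_pos'],s['contact_force'],s['moment'])"
```

```text
time: 15.17
eef_pos: [604.8, 85.5, 308.0]
tcp_rot: [179.9, 0.2, 157.7]
contact_force: [-4.2, -1.3, 18.0]
opening: 24.6
[604.80867804  85.52518072 308.01091693] [-4.19255486 -1.29792335 17.96830478] [-0.09317441  0.92319811  0.0392687 ]
```

```bash
python3 -m handwheel '[[0,0,0.001,0,0,0,0.022],[0,0,0.0015,0,0,0,0.022],[0,0,0.0015,0,0,0,0.022],[0,0,0.0015,0,0,0,0.022]]' 120
python3 - <<'E'
from h import *
c=save('side','s13'); cv2.imwrite('pics/s13c.png',cv2.resize(c['img'][110:220,225:335,::-1],None,fx=5,fy=5,interpolation=3))
save('wrist','w13')
for i in range(4):
    ctrl.camera('top'); s=ctrl.get_state(); print(s['eef_pos'],s['contact_force'],s['moment'])
print(s['time'],s['tcp_rot'],s['opening'])
E
```

```text
time: 15.5
eef_pos: [605.0, 85.6, 307.9]
tcp_rot: [179.9, 0.3, 157.7]
contact_force: [-6.7, -2.8, 27.5]
opening: 24.5
[605.00984433  85.59993544 307.91680072] [-6.49712431 -2.42251643 28.54646343] [ 0.02249718  1.28365969 -0.01546357]
[605.00153813  85.60619091 307.93240065] [-5.41426196 -0.92299583 27.87396572] [0.13945727 1.27256567 0.07997185]
[604.99391004  85.60196876 307.93002003] [-6.18069916 -1.87278579 28.86139592] [0.06533109 1.32083572 0.05107741]
[605.00438826  85.57344226 307.94902179] [-5.74577553 -1.68307838 27.54408664] [0.06290208 1.18536534 0.05928612]
15.8 [179.86001036   0.25816958 157.71014244] 24.9112878287339
```

View pics/s13c.png

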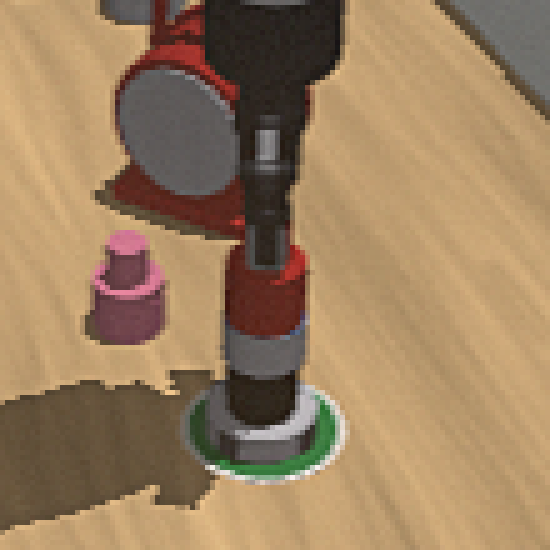

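View pics/w13.png

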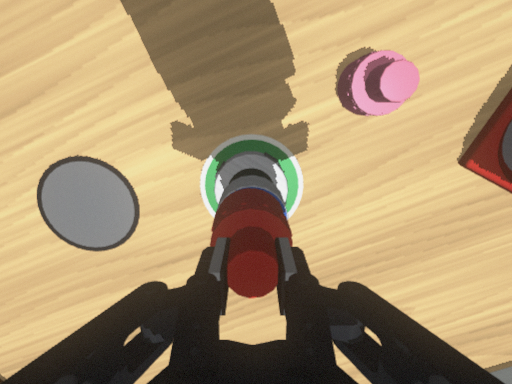

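The blue ring has all but disappeared between cap and collar. The cap sits straight, the nozzle stands inside the green circle, and the push is steady at about 28 N. I'm handing in.

```bash
python3 -c "
from h import *
print(ctrl.job_done()); s=ctrl.get_state(); print(s['time'],s['eef_pos'],s['contact_force'])"
```

```text
the job is handed in; nothing more can be done
None
the job is handed in; nothing more can be done
```

The job is done and handed in at about 16 s on the robot's clock; it reported no verdict. I gripped the nozzle by its collar and slid it upright from the grey circle into the green one. Then I let go, fetched the red cap by its knob, passing over the two pink look-alikes, and pressed it onto the stud.

**Nozzle:** after release it measured (605.2, 85.3) mm, against (604 to 605.5, 85 to 85.6) mm for the green circle's centre. In the last pictures it stands upright with its base inside the circle.

**Click:** the push rose to about 9 N, then fell to about -3 N as the cap snapped down.

**Seal:** the TCP then stopped hard at 308 mm, against 307.8 mm expected, with a steady 28 N and the hand still holding the cap. The blue ring shows only as a thin line in the last side picture.

**Disagreements:**
- Just before insertion the wrist picture put the cap about 1.5 mm off sideways, while the pose reading said 0.5 mm. I corrected by 1 mm and the cap went on.
- The cap position from the side camera's red-colour fit was up to 8 mm off the others, because shading cut the mask, so I ignored it.
- A sideways force of about 6 N and a moment of 1.3 N m remained during the final press, with no tilt to be seen.

**Bystanders:** I did not measure the lamp, axe and adapter again at the end. The arm never went near the axe or adapter, and the lamp looks unmoved in the side pictures.

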